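Snap the cap onto the oil jug at the olive counter

TASK

Close the open oil jug: pick up the yellow cap, set it upright on the jug's neck, then press it straight down until it clicks and sits fully home on the yellow ring. Do not ease off after the click: finish while still holding the cap pressed down onto the ring, about as hard as the weight of a full one-litre bottle. Leave the other things on the counter where they are.

Things in the scene. Friction and masses are not known exactly. Their poses are not given: they have to be found in the camera images.
- cap: Yellow plastic snap cap, a round cup 50 mm in diameter and 34 mm high, 40 g, standing on the counter open side down. Loose. Origin: centre of its open rim (its underside); z points up to its closed flat top, 34 mm above. Inside the rim an inward lip, 3 mm thick, leaves a hole 33 mm wide; above it the bore is 42 mm wide and 28 mm deep from the rim. The yaw does not matter.
- oil_jug: The open amber oil jug, fixed to the counter in a dark steel holder 106 mm square; it stands left or right of the cap, the vinegar jug on the other side. Origin: centre of its foot on the counter, z up. Body 90 mm in diameter up to 88 mm, shoulder up to 118 mm, neck 38 mm in diameter up to the yellow ring at 150 mm.
- stud_top (a point): Tip of the white stud on the oil jug's neck, on its axis, 174 mm above the counter and 24 mm above the ring. The stud is 25 mm in diameter with a tapered tip (16 mm); four sprung steel balls, centred 7.8 mm above the ring, stand out to 38 mm across.
- ring_top (a point): Centre of the top face of the yellow ring, 150 mm above the counter, on the neck's axis, z up. Cap home: its origin at this point. Resting on the balls, unsnapped, its rim is about 12 mm above. Snapping past them takes about 10 to 15 N at first, then the force falls away over some 4 mm; 12 mm down the rim meets the rigid ring.
- oil_jug_ring: The yellow ring itself, 48 mm in diameter, 6 mm thick, part of the oil jug. Origin: centre of its top face. At the end the cap must push on it with more than 5 N (about 10 N is asked for).
- vinegar_jug: A green jug of the same shape in the same kind of holder, already closed with a red cap (top 184 mm above the counter). Fixed. Origin: centre of its foot. Leave it alone.
- dish: White ceramic bowl, 96 mm in diameter, 35 mm high, loose. Origin: centre of its underside. Leave it alone.
- tub: White tub with a green lid, 94 mm in diameter, 56 mm high, loose. Origin: centre of its underside. Leave it alone.
- tub_low: Low white tub with a grey lid, 110 mm in diameter, 41 mm high, loose. Origin: centre of its underside. Leave it alone.
- spoon: Steel serving spoon 220 mm long, lying on the counter to the robot's right, loose. Origin: on its underside near its middle; x along it. Leave it alone.
- olive_jar: Green glass jar with a white lid, 72 mm in diameter, 110 mm high, loose. Origin: centre of its underside. Leave it alone.
- pepper_jar: Red jar with a brass-coloured lid, 60 mm in diameter, 85 mm high, loose. Origin: centre of its underside. Leave it alone.
Mind the look-alikes: they are no part of the job. Of the things that look like the cap, take the one that is farthest to the robot's left at the start.

How it is judged:
On the way, in this order (a step that is already met when the one before it is completed fails the run):
1. the cap is set upright on the neck, over the stud but not yet snapped (rim 8 to 23 mm above the ring, within 5 mm of the axis) (horizontal distance between cap and ring_top below 0.005 m and z of cap in the frame of ring_top between 0.008 and 0.023 m and angle between cap's own z axis and vertical below 0.15 rad), for 0.1 s.
2. the cap has snapped past the balls and sits home on the ring (horizontal distance between cap and ring_top below 0.003 m and z of cap in the frame of ring_top between -0.003 and 0.003 m and angle between cap's own z axis and vertical below 0.08 rad), for 0.2 s.
At the end, for the whole second after the job is handed in: The cap is on the oil jug, its rim within 3 mm of the ring's top face and within 3 mm of the neck's axis, tilted less than 0.08 rad, and the robot is still on it, pushing it down onto the ring with more than 5 N, through the last second (all of step 2 and contact force between cap and oil_jug_ring above 5 N and contact force between any of the fingers, the arm and cap above 3 N); the arm keeps its last pose, push and grip.
It fails at once if a loose bystander (dish, tubs, spoon, jars) is moved more than 30 mm (distance of any of dish, tub, tub_low, spoon, olive_jar, pepper_jar from where it was at the start of the episode above 0.03 m).
It fails at once if the vinegar jug is struck or pushed with more than 10 N (contact force between any of the arm, the fingers, cap and vinegar_jug above 10 N).
It also fails if it takes over 45 s, if anything falls off the work surface, if the arm or the gripper's body presses on something with over 40 N, if the wrist force passes 120 N, or if a joint passes its speed limit or range.

ROBOT

A 6-joint arm with a two-finger parallel gripper is mounted at the origin on the work surface. World frame = base frame: x ahead of the robot, y to its left, z up, the work surface at z = 0. Lengths are in m, angles in rad, forces in N, time in s.
With the tool pointing down it reaches from about 0.375 to 0.925 m from the base axis. Payload 5.7 kg.
Tool frame: the origin (TCP) lies on the centre line of the jaws, within the pads' length; the fingertips stand 17 mm ahead of it and the grasp point (between the pads) lies 2 mm behind it; z points along the fingers, y is the direction in which the jaws open and shut (so a half turn about z gives the same grasp; the last joint's range is limited). The gripper opens to 85 mm and grips with 20 to 120 N. Pads are 22 mm wide; open, the fingers measure 114 mm over their backs; the gripper's body (76 mm by 85 mm) begins 54 mm behind the grasp point. The pads swing forward as they close: fully open they stand 13 mm farther back than shut.
Start: joints at [-1.284, 0.359, 1.51, -0, 1.272, -0.115], TCP at [0.235, -0.552, 0.248] pointing down, gripper open.
Joint ranges: [-2.97, 2.97], [-1.01, 2.36], [0.21, 2.38], [-0.96, 4.11], [0.2, 2.71], [-2.98, 2.98]. Speed limits (rad/s): [2.39, 2.39, 3.14, 3.14, 3.14, 3.14].

INTERFACE

Orientations are given as a unit quaternion [x, y, z, w].
In Python, from station import sense, read_camera, calibration, job_done gives the robot as it stands.
- The arm moves only by the tool jog_arm, never from a script. Its argument "motion" is a list that holds one entry, the list of rows, each a list of 5 numbers: the shift along the tool's x, y, z in m, then the turn about the tool's z in degrees, then the opening, from 0 (shut) to 1 (fully open). In form: [[[x, y, z, roll, gripper], ...]]. A call has 1 to 10 rows; each row is the pose to reach, as a shift and turn from the pose commanded when the call began, along the tool's axes at that moment; what a row does not reach only later rows make up. A row lasts 1/8 s, in which the tool goes at most 62.5 mm and 10.7 degrees, less where a joint would pass 70% of its speed; a pose out of reach is approached as far as the arm can. A call with a gripper value outside its range is refused whole. The fingers move at their own pace and stop on an object; "force" is the grip in N (left out, the last holds). Time passes only in rows, so rows that repeat a pose let the fingers close. It gives the time, the measured TCP pose, the force and the opening at its end, in the units of the state.
- sense(): the state, without advancing time (a new reading comes with each control period).
- read_camera(name): name is "scene" or "top"; returns the picture (480x640x3 uint8, red, green, blue); there is no depth.
- calibration(name): a dict with "K" (3x3 intrinsics, pixels), "camera_from_world" (4x4, takes a point from world to camera coordinates). Camera axes: x right, y down, z forward; pixel columns grow to the right and rows downward; lengths in m; the calibration is good to about 2 mm. A picture is of the moment at which its call begins. calibration takes no time and is no camera call.
- job_done(): hands the job in, once; it reports no verdict.
The state is a dict: "time": time; "qpos": joint angles; "dq": joint speeds; "joint_torque": joint torques, N m; "tcp_pos": TCP position; "tcp_rot": TCP orientation; "force": force on the tool from outside, world axes, zero at the start; "torque": the same for the moment, N m; "grip_width": opening from 0.0 (shut) to 1.0 (fully open).
Only numpy, scipy, OpenCV 4.12 (cv2) and the standard library are available. Lean on these libraries where they do the work, as an engineer would, in place of code of your own. Each camera call takes 0.05 s, during which the arm holds its last target.

## Working session

There is one attempt and no reset: what is moved stays moved. The work goes in short steps, Python scripts to look and compute and a tool call to move; the robot and the scene stay as the last step left them, time stands still between calls to the robot, and variables do not carry over. Pictures are saved under pics/ and viewed, and the job is handed in when it is done.

Besides the shell and the picture viewer there is one more tool, called in YAML: its name, and indented under it one key for each argument. jog_arm: Moves the arm, as the interface text tells. Its arguments: {"type":"object","properties":{"motion":{"type":"array","items":{"type":"array","items":{"type":"array","items":{"type":"number"}}}},"force":{"type":"number"}},"required":["motion"]}

```bash
mkdir -p pics; ls; python3 - <<'E'
from station import *
import cv2
for n in("scene","top"):
    cv2.imwrite(f"pics/{n}0.png",read_camera(n)[:,:,::-1]); c=calibration(n); print(n,c)
print(sense())
E
```

```text
pics
scene {'K': array([[566.6821707 ,   0.        , 325.86428907],
       [  0.        , 566.6821707 , 235.30525542],
       [  0.        ,   0.        ,   1.        ]]), 'camera_from_world': array([[ 0.10470917,  0.9944464 , -0.01059952, -0.07737219],
       [ 0.74038213, -0.08506478, -0.66678204, -0.29062367],
       [-0.66398064,  0.0619705 , -0.74517741,  1.79685054],
       [ 0.        ,  0.        ,  0.        ,  1.        ]])}
top {'K': array([[556.09828569,   0.        , 314.04867028],
       [  0.        , 556.09828569, 235.01196434],
       [  0.        ,   0.        ,   1.        ]]), 'camera_from_world': array([[-0.00674233, -0.99958457, -0.0280218 ,  0.03115361],
       [-0.99272331,  0.01005997, -0.11999678,  0.52109071],
       [ 0.12022883,  0.02700884, -0.99237873,  1.20573729],
       [ 0.        ,  0.        ,  0.        ,  1.        ]])}
{'time': 0.1, 'qpos': array([-1.28411637e+00,  3.59456404e-01,  1.51134984e+00,  2.53634892e-06,
        1.27250381e+00, -1.15117563e-01]), 'dq': array([ 2.17586460e-04, -9.93748829e-04, -3.23909110e-03,  2.59638725e-06,
        2.64039575e-05, -2.14488560e-03]), 'joint_torque': array([-1.16082538e-03, -5.28656709e+01, -2.79348671e+01, -2.64446508e-04,
        5.01077811e-03,  1.55206715e-05]), 'tcp_pos': array([ 0.23445737, -0.55164354,  0.24751392]), 'tcp_rot': array([ 9.79887339e-01,  1.99549656e-01, -7.23625834e-05, -8.55646054e-04]), 'force': array([ 0.09328955,  0.70093904, -0.44958464]), 'torque': array([-0.02671555,  0.01171387,  0.02767549]), 'grip_width': 0.9986216718850328}
```

View pics/scene0.png

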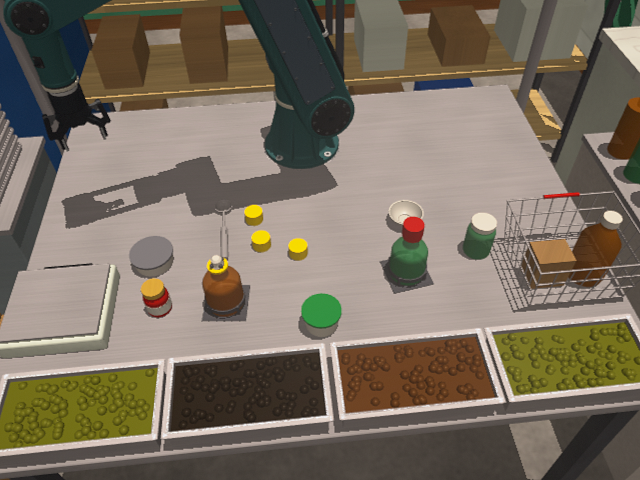

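View pics/top0.png

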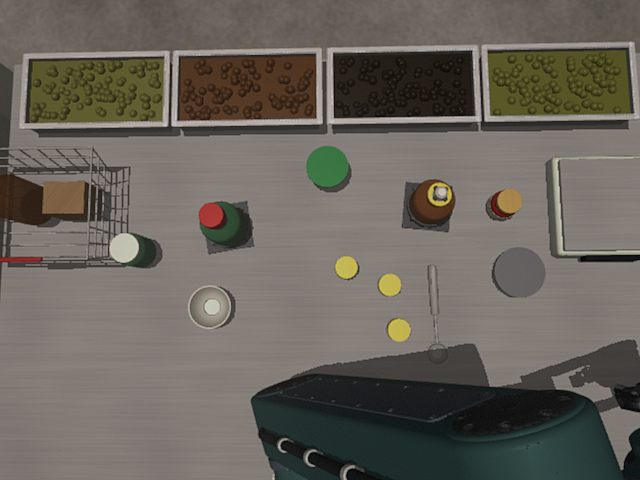

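The top view has +y to the left. The three yellow caps sit at (346,267), (389,285) and (399,329), and the leftmost, (346,267), is the one to take (scene view (298,248)). The oil jug's ring is near (440,194) in the top view and (217,265) in the scene view. I'll look closer at both.

```bash
cat > h.py <<'E'
import numpy as np,cv2
from station import *
def ray(n,u,v):
    c=calibration(n);T=c["camera_from_world"];R=T[:3,:3];d=R.T@np.linalg.inv(c["K"])@[u,v,1];return -R.T@T[:3,3],d
def at(n,u,v,z):
    o,d=ray(n,u,v);return o+d*(z-o[2])/d[2]
def proj(n,p):
    c=calibration(n);q=c["K"]@(c["camera_from_world"]@[*p,1])[:3];return q[:2]/q[2]
def tri(a,b):
    A=[];B=[]
    for n,uv in(("scene",a),("top",b)):
        o,d=ray(n,*uv);d/=np.linalg.norm(d);P=np.eye(3)-np.outer(d,d);A.append(P);B.append(P@o)
    return np.linalg.lstsq(np.vstack(A),np.hstack(B),rcond=None)[0]
def crop(f,x,y,w,h,s,out):
    im=cv2.imread(f)[y:y+h,x:x+w];cv2.imwrite(out,cv2.resize(im,None,fx=s,fy=s,interpolation=cv2.INTER_CUBIC))
E
python3 - <<'E'
from h import *
a=cv2.imread("pics/scene0.png");b=cv2.imread("pics/top0.png")
def c(im,x,y):return cv2.resize(im[y:y+50,x:x+50],(400,400),interpolation=cv2.INTER_CUBIC)
A=np.hstack([c(a,195,245),c(b,415,170)]);cv2.imwrite("pics/ring.png",A)
A=np.hstack([c(a,273,223),c(b,321,242)]);cv2.imwrite("pics/cap.png",A)
E
```

```text
(no output)
```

View pics/ring.png

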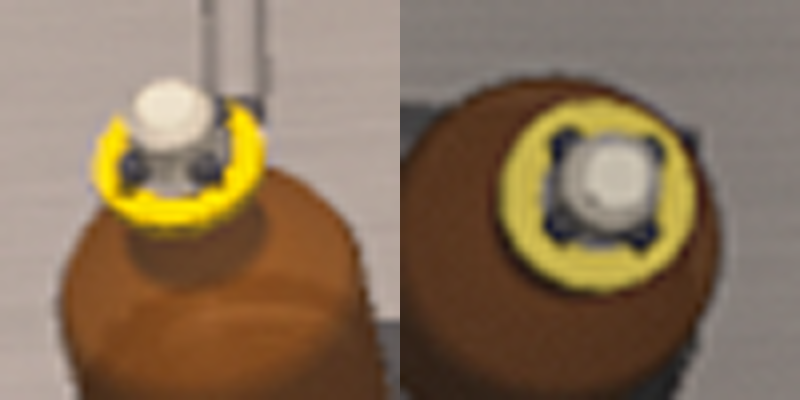

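View pics/cap.png

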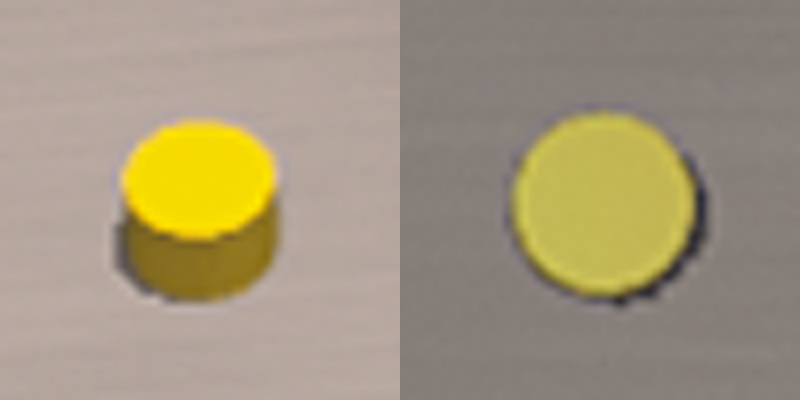

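```bash
python3 - <<'E'
from h import *
f=lambda u,v,x,y:((u+.5)/8-.5+x,(v+.5)/8-.5+y)
np.set_printoptions(precision=4,suppress=True)
ct=f(204,204,321,242);cs=f(199,179,273,223)
print("cap",at("top",*ct,.034),at("scene",*cs,.034),tri(cs,ct))
rt=f(198,195,415,170)
print("ring",at("top",*rt,.15))
r=at("top",*rt,.15); print("width px check",198/8)
st=f(220,177,415,170);ss=f(172,103,195,245)
print("stud",at("top",*st,.174),at("scene",*ss,.174),tri(ss,st))
# ring ellipse extents in scene as predicted
a=np.linspace(0,2*np.pi,90)
for n,x,y in(("scene",195,245),("top",415,170)):
  P=np.array([proj(n,r+[.024*np.cos(t),.024*np.sin(t),0]) for t in a]);P=(P-[x,y]+.5)*8-.5;print(n,P.min(0),P.max(0))
for n,uv in(("top",(212,215)),("top",(328,167)),("top",(435,350)),("top",(519,272)),("top",(508,203))): print(uv,at(n,*uv,.1))
E
```

```text
cap [ 0.4493 -0.0434  0.034 ] [ 0.4519 -0.0435  0.034 ] [ 0.4494 -0.0435  0.0312]
ring [ 0.5879 -0.2297  0.15  ]
width px check 24.75
stud [ 0.5877 -0.2304  0.174 ] [ 0.5896 -0.2282  0.174 ] [ 0.588  -0.2296  0.1724]
scene [94.4338 87.7397] [265.4619 220.056 ]
top [102.2623 101.5631] [293.8601 288.8991]
(212, 215) [0.558  0.2412 0.1   ]
(328, 167) [ 0.6588 -0.0058  0.1   ]
(435, 350) [ 0.2745 -0.2201  0.1   ]
(519, 272) [ 0.4319 -0.3977  0.1   ]
(508, 203) [ 0.5765 -0.3822  0.1   ]
```

Cap is at about (0.450, -0.0435) and ring at (0.588, -0.2297). The two cameras agree to about 2 mm and the heights fit. Next, the shift in tool axes.

```bash
cat >> h.py <<'E'
from scipy.spatial.transform import Rotation as Ro
def shift(p):
    s=sense();return Ro.from_quat(s["tcp_rot"]).inv().apply(np.array(p)-s["tcp_pos"])
E
python3 - <<'E'
from h import *
print(shift([.450,-.0435,.12]),at("top",389,285,.034),at("top",399,329,.034))
E
```

```text
[ 0.39707228 -0.38316393  0.12824697] [ 0.40917123 -0.13670999  0.034     ] [ 0.31397441 -0.15614118  0.034     ]
```

jog_arm:
  motion:
    - [[0.04,-0.038,0,0,1],[0.08,-0.077,0,0,1],[0.12,-0.115,0,0,1],[0.16,-0.154,0,0,1],[0.2,-0.193,0,0,1],[0.24,-0.231,0,0,1],[0.28,-0.27,0.02,0,1],[0.32,-0.308,0.05,0,1],[0.36,-0.346,0.09,0,1],[0.397,-0.383,0.128,0,1]]
  force: 60

```text
time: 1.35
tcp_pos: [0.4485, -0.0489, 0.1242]
tcp_rot: [0.98, 0.2, 0.001, 0.0]
force: [1.6, -1.6, -0.9]
grip_width: 0.999
```

```bash
python3 - <<'E'
from h import *
s=sense();print(s["time"],s["tcp_pos"],s["tcp_rot"],s["dq"],s["force"],shift([.45,-.0435,.022]))
cv2.imwrite("pics/s1.png",read_camera("scene")[:,:,::-1])
cv2.imwrite("pics/t1.png",read_camera("top")[:,:,::-1])
s=sense();print(s["time"],s["tcp_pos"],s["force"],shift([.45,-.0435,.022]))
crop("pics/s1.png",200,150,200,150,4,"pics/s1c.png")
E
```

```text
1.35 [ 0.44850148 -0.04892894  0.12423061] [9.79881533e-01 1.99579142e-01 5.38730429e-04 2.37345586e-04] [ 9.13943754e-01  5.96585429e-01  1.15571673e-01 -3.80009205e-04
 -7.23896515e-01  9.08036192e-01] [ 1.60796559 -1.56861784 -0.85212614] [ 0.00340431 -0.00447987  0.10223091]
1.45 [ 0.44609235 -0.04600989  0.12181306] [-0.04351983  0.57246512  0.3089794 ] [ 0.00502018 -0.00024782  0.09979455]
```

View pics/s1c.png

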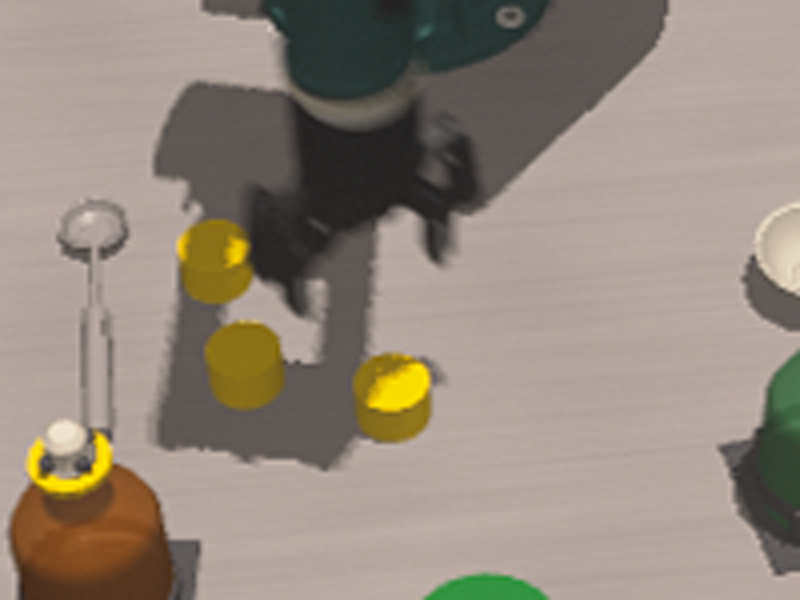

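jog_arm:
  motion:
    - [[0,0,0,0,1],[0,0,0.02,0,1],[0,0,0.04,0,1],[0,0,0.05,0,1],[0,0,0.05,0,1]]

```text
time: 2.08
tcp_pos: [0.4476, -0.0514, 0.0752]
tcp_rot: [0.98, 0.199, -0.0, -0.0]
force: [0.3, -0.4, -0.6]
grip_width: 0.999
```

```bash
python3 - <<'E'
from h import *
s=sense();print(s["time"],s["tcp_pos"],s["tcp_rot"],s["dq"],s["force"],shift([.45,-.0435,.022]))
print(proj("scene",s["tcp_pos"]))
cv2.imwrite("pics/s2.png",read_camera("scene")[:,:,::-1])
crop("pics/s2.png",250,180,100,75,8,"pics/s2c.png")
E
```

```text
2.075 [ 0.44762205 -0.05136781  0.07522781] [ 9.80031201e-01  1.98843731e-01 -1.14243741e-04 -4.24982274e-05] [ 0.00859951 -0.01282511 -0.00837543  0.00304803  0.01067227  0.00424121] [ 0.30637579 -0.44744485 -0.55988946] [ 0.00526738 -0.00631199  0.05322753]
[293.45350406 233.33686759]
```

View pics/s2c.png

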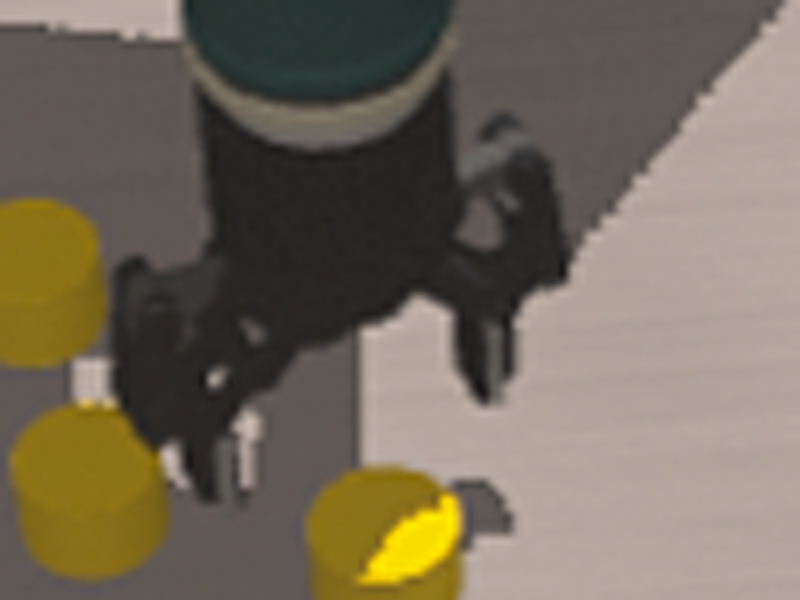

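jog_arm:
  motion:
    - [[0.005,-0.006,0,0,1],[0.005,-0.006,0.01,0,1],[0.005,-0.006,0.01,0,1],[0.005,-0.006,0.01,0,1]]

```text
time: 2.62
tcp_pos: [0.4498, -0.0429, 0.0649]
tcp_rot: [0.98, 0.2, -0.0, -0.0]
force: [-0.2, -1.0, 0.2]
grip_width: 0.999
```

```bash
python3 - <<'E'
from h import *
s=sense();print(s["time"],s["tcp_pos"],s["tcp_rot"],s["dq"],s["force"],shift([.45,-.0435,.022]))
cv2.imwrite("pics/s3.png",read_camera("scene")[:,:,::-1])
crop("pics/s3.png",250,180,100,75,8,"pics/s3c.png")
E
```

```text
2.625 [ 0.4498435  -0.04289938  0.06492924] [ 9.79860439e-01  1.99683350e-01 -2.37789763e-04 -1.53522506e-04] [-0.00271046 -0.0029888  -0.00470934 -0.0009511   0.00023238  0.00063507] [-0.15950349 -0.95883852  0.23439652] [-7.36396949e-05  6.30958832e-04  4.29290255e-02]
```

View pics/s3c.png

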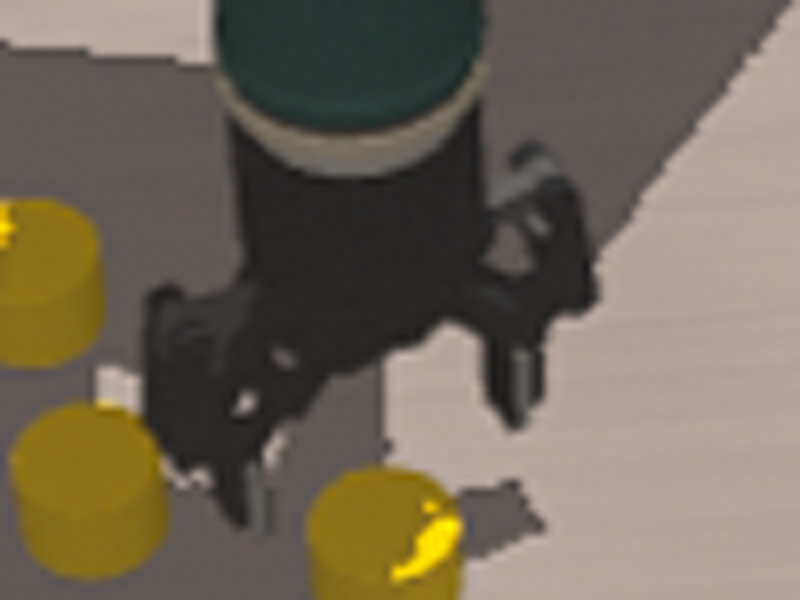

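jog_arm:
  motion:
    - [[0,0,0.02,0,1],[0,0.0005,0.035,0,1],[0,0.0005,0.043,0,1],[0,0.0005,0.043,0,1],[0,0.0005,0.043,0,1],[0,0.0005,0.043,0,0.5],[0,0.0005,0.043,0,0.3],[0,0.0005,0.043,0,0.3],[0,0.0005,0.043,0,0.3],[0,0.0005,0.043,0,0.3]]
  force: 60

```text
time: 3.92
tcp_pos: [0.4505, -0.0435, 0.0228]
tcp_rot: [0.98, 0.199, 0.0, 0.0]
force: [-1.0, -0.2, 10.2]
grip_width: 0.571
```

```bash
python3 - <<'E'
from h import *
s=sense();print(s["time"],s["tcp_pos"],s["tcp_rot"],s["force"],s["grip_width"])
cv2.imwrite("pics/s4.png",read_camera("scene")[:,:,::-1])
crop("pics/s4.png",250,190,100,75,8,"pics/s4c.png")
E
```

```text
3.925 [ 0.45046662 -0.04353618  0.02282934] [9.79902998e-01 1.99474141e-01 4.06239030e-04 1.27695256e-04] [-1.03344377 -0.17606329 10.2268659 ] 0.571053667644392
```

View pics/s4c.png

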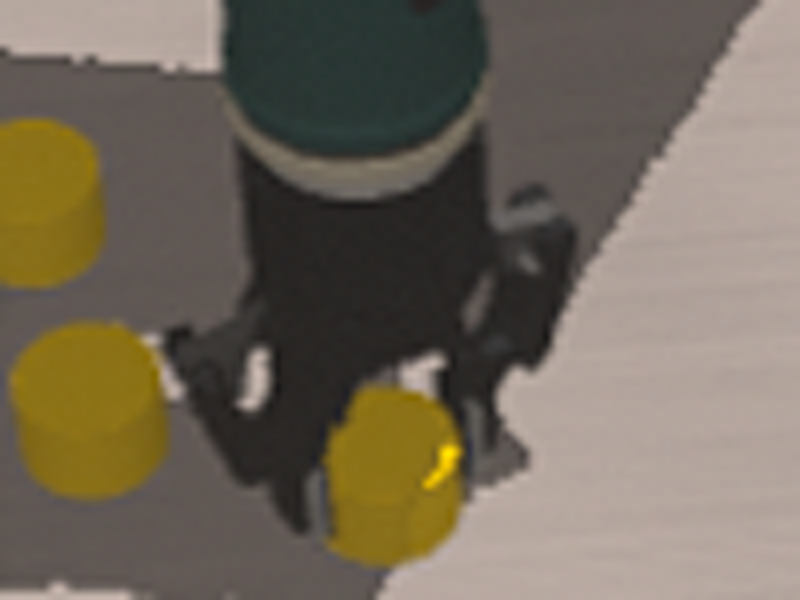

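The cap is gripped: opening 0.571 is 48.5 mm, which fits a 50 mm cap. TCP z is 0.0228 with the rim on the counter. Now lift.

jog_arm:
  motion:
    - [[0,0,-0.01,0,0.3],[0,0,-0.03,0,0.3],[0,0,-0.07,0,0.3],[0,0,-0.11,0,0.3],[0,0,-0.15,0,0.3],[0,0,-0.19,0,0.3],[0,0,-0.21,0,0.3],[0,0,-0.21,0,0.3],[0,0,-0.21,0,0.3]]

```text
time: 5.1
tcp_pos: [0.4494, -0.0433, 0.2314]
tcp_rot: [0.98, 0.2, -0.001, -0.0]
force: [-0.5, 0.6, -0.0]
grip_width: 0.571
```

```bash
python3 - <<'E'
from h import *
s=sense();print(s["time"],s["tcp_pos"],s["tcp_rot"],s["force"],s["grip_width"],shift([.588,-.2297,.225]))
E
```

```text
5.1 [ 0.44940466 -0.04331436  0.23136246] [ 9.79886146e-01  1.99556218e-01 -5.92047984e-04 -3.26451684e-04] [-0.49061892  0.5870209  -0.01393463] 0.5705815717906376 [0.05467067 0.22574889 0.00610838]
```

jog_arm:
  motion:
    - [[0.005,0.02,0,0,0.3],[0.012,0.05,0,0,0.3],[0.022,0.09,0,0,0.3],[0.032,0.13,0,0,0.3],[0.041,0.17,0,0,0.3],[0.05,0.205,0,0,0.3],[0.0545,0.2255,0,0,0.3],[0.0545,0.2255,0,0,0.3],[0.0545,0.2255,0,0,0.3],[0.0545,0.2255,0,0,0.3]]

```text
time: 6.35
tcp_pos: [0.5879, -0.229, 0.2317]
tcp_rot: [0.98, 0.2, -0.0, -0.0]
force: [-0.1, 0.2, -0.4]
grip_width: 0.57
```

```bash
python3 - <<'E'
from h import *
s=sense();print(s["time"],s["tcp_pos"],s["tcp_rot"],s["force"],s["grip_width"],shift([.588,-.2297,.225]))
a=read_camera("scene")[:,:,::-1];b=read_camera("top")[:,:,::-1]
cv2.imwrite("pics/s5.png",a);cv2.imwrite("pics/t5.png",b)
c=lambda im,x,y:cv2.resize(im[y:y+75,x:x+50],(400,600),interpolation=cv2.INTER_CUBIC)
cv2.imwrite("pics/st5.png",np.hstack([c(a,192,205),c(b,415,155)]))
s=sense();print(s["tcp_pos"],s["force"]);p=s["tcp_pos"]
for n,x,y in(("scene",192,205),("top",415,155)):
    for nm,q in(("captop",p+[0,0,.0112]),("rim",p-[0,0,.0228])): print(n,nm,(proj(n,q)-[x,y]+.5)*8-.5)
E
```

```text
6.35 [ 0.58789708 -0.22902473  0.23168917] [ 9.79835927e-01  1.99802776e-01 -4.39004569e-04 -4.63600511e-04] [-0.10157053  0.22264829 -0.44678323] 0.570042085950588 [-0.00016518  0.00066891  0.00668857]
[ 0.588182   -0.22908332  0.23213716] [ 0.83442928 -0.27674617 -0.32246385]
scene captop [152.67920275 253.76695564]
scene rim [172.89318421 336.75076889]
top captop [274.18907919 235.74561318]
top rim [243.93638422 265.77953252]
```

View pics/st5.png

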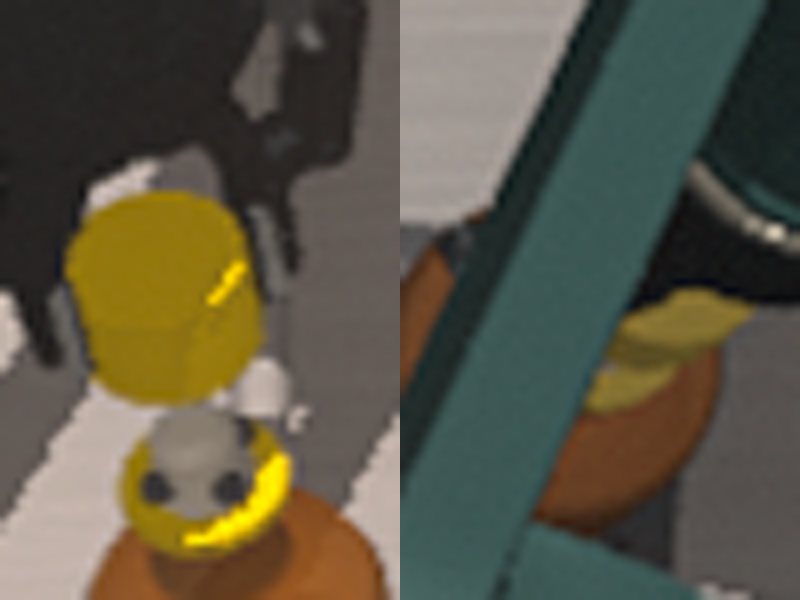

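```bash
cat >> h.py <<'E'
def capext(n,o,x,y,s=8):
    a=np.linspace(0,2*np.pi,181);r=[]
    for z in(0,.034):
        P=np.array([proj(n,np.array(o)+[.025*np.cos(t),.025*np.sin(t),z]) for t in a]);P=(P-[x,y]+.5)*s-.5
        r.append((P.min(0).round(1),P.max(0).round(1)))
    return r
E
python3 - <<'E'
from h import *
p=sense()["tcp_pos"]
print("rim,top (min,max)",capext("scene",p-[0,0,.0228],192,205))
im=cv2.imread("pics/s5.png")
hsv=cv2.cvtColor(im,cv2.COLOR_BGR2HSV);m=cv2.inRange(hsv,(22,150,60),(35,255,255));m[262:]=0
m[:, :190]=0;m[:,240:]=0
ys,xs=np.nonzero(m)
print("mask crop ext",(xs.min()-192)*8,(xs.max()-192+1)*8,(ys.min()-205)*8,(ys.max()-205+1)*8)
for y in range(228,260,2):
  r=np.nonzero(m[y])[0]; print((y-205)*8+4,(r.min()-192)*8,(r.max()-191)*8) if len(r) else 0
# rendered model overlay mask edges
a=np.linspace(0,2*np.pi,181)
o=p-[0,0,.0228]
P=np.array([proj("scene",o+[.025*np.cos(t),.025*np.sin(t),z]) for t in a for z in(0,.034)]).astype(np.float32)
h=cv2.convexHull((P-[192,205]+.5).astype(np.float32)*8)
v=cv2.imread("pics/st5.png");cv2.polylines(v,[h.astype(int)],True,(255,0,255),1)
rr=np.array([proj("scene",np.array([.588,-.2297,.15])+[.024*np.cos(t),.024*np.sin(t),0]) for t in a])
cv2.polylines(v,[((rr-[192,205]+.5)*8).astype(int).reshape(-1,1,2)],True,(255,0,255),1)
cv2.imwrite("pics/ov5.png",v[:,:400])
E
```

```text
rim,top (min,max) [(array([ 80.4, 268.1]), array([265.1, 407.3])), (array([ 58.2, 184.9]), array([246.8, 324.6]))]
mask crop ext 64 280 192 456
204 112 216
220 88 240
236 72 248
252 64 248
268 64 256
284 72 256
300 80 264
316 80 264
332 88 264
348 88 256
364 96 248
380 96 232
396 128 208
428 256 264
```

View pics/ov5.png

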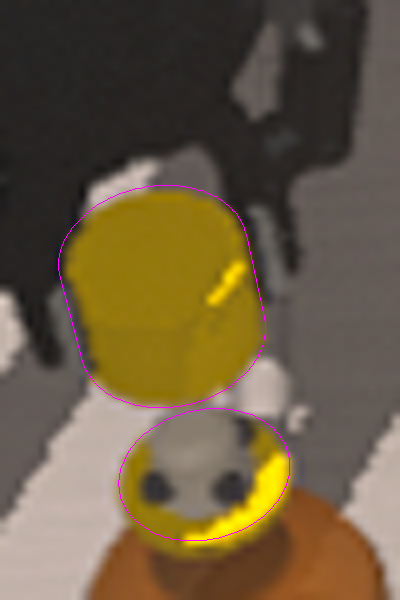

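The overlay matches the cap and the ring to within about 1 mm, so I'll lower the cap to rim 16 mm above the ring.

jog_arm:
  motion:
    - [[0,0.0006,0.01,0,0.3],[0,0.0006,0.02,0,0.3],[0,0.0006,0.03,0,0.3],[0,0.0006,0.038,0,0.3],[0,0.0006,0.043,0,0.3],[0,0.0006,0.043,0,0.3],[0,0.0006,0.043,0,0.3],[0,0.0006,0.043,0,0.3]]

```text
time: 7.45
tcp_pos: [0.589, -0.2304, 0.1895]
tcp_rot: [0.98, 0.2, 0.0, 0.0]
force: [-0.5, -0.1, -0.5]
grip_width: 0.572
```

```bash
python3 - <<'E'
from h import *
s=sense();p=s["tcp_pos"];print(s["time"],p,s["tcp_rot"],s["force"],s["torque"],s["grip_width"],shift([.588,-.2297,.1728]))
im=read_camera("scene")[:,:,::-1];cv2.imwrite("pics/s6.png",im)
v=cv2.resize(im[205:280,192:242],(400,600),interpolation=cv2.INTER_CUBIC)
a=np.linspace(0,2*np.pi,181);o=p-[0,0,.0228]
P=np.array([proj("scene",o+[.025*np.cos(t),.025*np.sin(t),z]) for t in a for z in(0,.034)]).astype(np.float32)
w=v.copy();cv2.polylines(w,[(cv2.convexHull((P-[192,205]+.5).astype(np.float32))*8).astype(int)],True,(255,0,255),1)
cv2.imwrite("pics/ov6.png",np.hstack([v,w]))
E
```

```text
7.45 [ 0.58903775 -0.23039333  0.18947372] [9.79885052e-01 1.99562439e-01 2.96858236e-04 1.74278168e-04] [-0.53346799 -0.14680649 -0.46942827] [0.01953568 0.0697987  0.03241392] 0.5717876282320258 [-0.00069248 -0.00105164  0.01667288]
```

View pics/ov6.png

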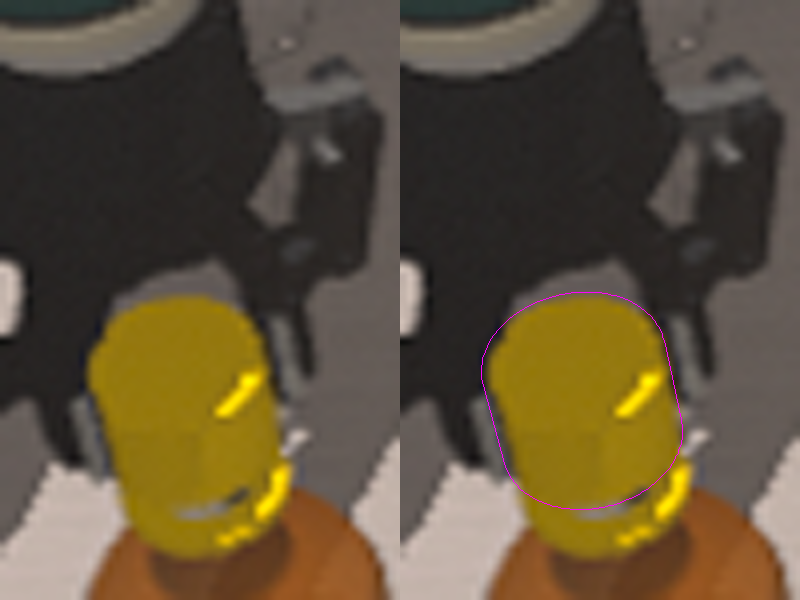

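The cap is upright over the stud with no contact force yet, rim about 16.7 mm above the ring. Press down slowly.

jog_arm:
  motion:
    - [[-0.0004,-0.0006,0.002,0,0.3],[-0.0004,-0.0006,0.004,0,0.3],[-0.0004,-0.0006,0.006,0,0.3],[-0.0004,-0.0006,0.007,0,0.3]]
  force: 80

```text
time: 8.0
tcp_pos: [0.589, -0.2302, 0.1835]
tcp_rot: [0.98, 0.2, 0.001, 0.001]
force: [-1.5, 1.4, 10.3]
grip_width: 0.566
```

jog_arm:
  motion:
    - [[0,0,0.002,0,0.3],[0,0,0.004,0,0.3],[0,0,0.006,0,0.3],[0,0,0.008,0,0.3],[0,0,0.009,0,0.3],[0,0,0.009,0,0.3]]

```text
time: 8.75
tcp_pos: [0.588, -0.2298, 0.1731]
tcp_rot: [0.98, 0.2, -0.0, -0.0]
force: [-1.3, 0.5, 0.6]
grip_width: 0.563
```

```bash
python3 - <<'E'
from h import *
s=sense();p=s["tcp_pos"];print(s["time"],p,s["force"],s["torque"],s["grip_width"],shift([.588,-.2297,.1728]))
E
```

```text
8.75 [ 0.58796585 -0.2297882   0.173097  ] [-1.28125392  0.52916302  0.55569603] [0.069124   0.10660282 0.01145779] 0.5633913426706307 [ 6.60262352e-05 -6.76972836e-05  2.97009748e-04]
```

It snapped: force peaked near 10 N, then fell to about 0.6 N at home height. Now build the push in small steps.

jog_arm:
  motion:
    - [[0,0,0.0005,0,0.3],[0,0,0.001,0,0.3],[0,0,0.001,0,0.3],[0,0,0.001,0,0.3]]

```text
time: 9.25
tcp_pos: [0.588, -0.2298, 0.173]
tcp_rot: [0.98, 0.2, -0.0, 0.0]
force: [-2.6, 2.1, 7.1]
grip_width: 0.563
```

jog_arm:
  motion:
    - [[0,0,0.0005,0,0.3],[0,0,0.0005,0,0.3],[0,0,0.0005,0,0.3],[0,0,0.0005,0,0.3],[0,0,0.0005,0,0.3],[0,0,0.0005,0,0.3]]

```text
time: 10.0
tcp_pos: [0.588, -0.2298, 0.173]
tcp_rot: [0.98, 0.2, 0.0, 0.0]
force: [-4.1, 2.9, 11.0]
grip_width: 0.569
```

```bash
python3 - <<'E'
from h import *
F=[]
for i in range(4):
    im=read_camera("scene")[:,:,::-1];s=sense();F.append(s["force"].round(1))
p=s["tcp_pos"];print(s["time"],p,F,s["grip_width"])
cv2.imwrite("pics/s7.png",im)
v=cv2.resize(im[205:280,192:242],(400,600),interpolation=cv2.INTER_CUBIC)
a=np.linspace(0,2*np.pi,181);o=np.array([.588,-.2297,.15])
P=np.array([proj("scene",o+[.025*np.cos(t),.025*np.sin(t),z]) for t in a for z in(0,.034)]).astype(np.float32)
w=v.copy();cv2.polylines(w,[(cv2.convexHull((P-[192,205]+.5).astype(np.float32))*8).astype(int)],True,(255,0,255),1)
cv2.imwrite("pics/ov7.png",np.hstack([v,w]))
E
```

```text
10.2 [ 0.58799384 -0.22981681  0.17305   ] [array([-4. ,  3.1, 10.6]), array([-4. ,  2.3, 11.7]), array([-4.1,  2. , 11.1]), array([-3.9,  2.5, 12.2])] 0.5649694458335837
```

View pics/ov7.png

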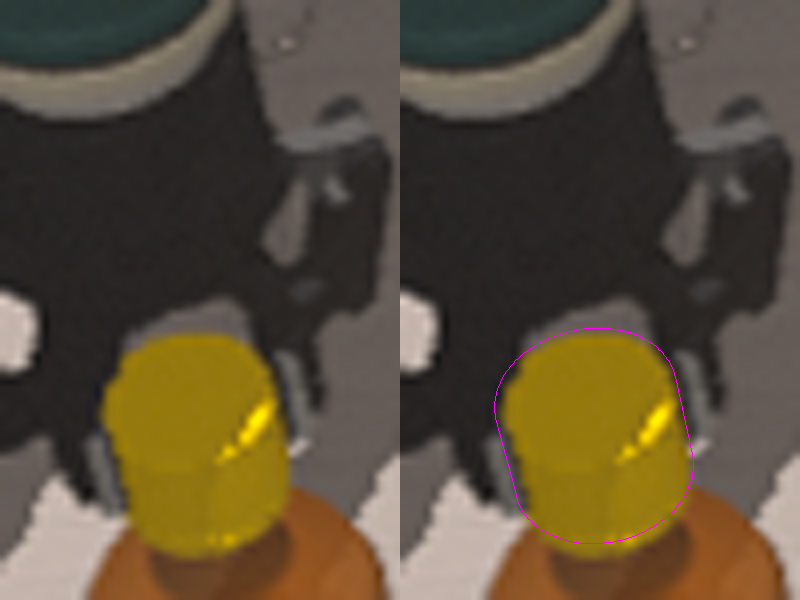

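The cap is seated on the ring, aligned with the home outline, and the push holds steady at 10.6 to 12.2 N. Handing in.

```bash
python3 - <<'E'
from station import *
print(job_done()); s=sense(); print(s["time"],s["tcp_pos"],s["force"])
E
```

```text
the job is handed in; nothing more can be done
None
the job is handed in; nothing more can be done
```

The oil jug is closed: I took the yellow cap farthest to the robot's left and set it upright over the stud. Pressed straight down, it snapped home on the ring, and I handed in while still gripping it and pressing down.

- **Snap:** the force reached about 10 N on the balls, then fell to about 0.6 N with the rim at ring height.
- **Last checks before handing in (10.2 s on the clock):**
  - **Push:** steady at 10.6 to 12.2 N downward, with about 4 to 5 N of sideways load.
  - **Height:** the tool stood at 0.1730 m, against 0.1728 m expected for the cap at home.
  - **Camera:** the picture matched the drawn home outline to about 1 mm.
- **Disagreements:** the two cameras differed by about 2 to 3 mm on the cap and the stud. The first approach stopped about 8 mm short of its target, which I corrected before grasping.
- **Not checked:**
  - The top camera's view was blocked by the arm, so the final alignment rests on the scene camera and the arm's own readings.
  - I made no separate final check of the other things on the counter; the moves kept clear of them.

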